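Fit the shouldered tube to the water filter and lock it

TASK

Take the filter tube (the longer one, with the shoulder) out of the wooden rack and push it upright into the grey collar of the water filter, past the springy seal, until it is fully home. Then let go of it and slide the filter's locking clip all the way shut over the tube's shoulder. Leave the plain tube in the rack, and leave everything else standing where it is.

Things in the scene. Friction and masses are not known exactly. Their poses are not given: they have to be found in the camera images.
- filter_tube: the filter tube: metal, 140 mm long, 24 mm in diameter, 0.11 kg, upright in one of the rack's two holes. Origin at the centre of its foot (lower end), own z up along it (top at 140 mm). The lowest 7 mm taper to 18 mm in diameter; a shoulder ring 36 mm in diameter lies 48 to 53 mm above the foot; grip it above that
- spare_tube: the plain tube, not to be used: same metal and 24 mm in diameter, but 105 mm long and without a shoulder, standing in the other hole of the rack. Origin at the centre of its foot, z up
- tube_rack: fixed wooden rack, 170 mm along its own x, 72 mm along its own y, 40 mm high, with two round holes at x = -45 and +45 mm (y = 0), 27 mm wide and 30 mm deep: the tubes' feet stand 10 mm above the range top. Which tube is in which hole varies. Origin at the centre of its underside
- filter_base: fixed water filter head: white housing 196 mm along its own y, 92 mm along its own x, 32 mm high. At local x = 0, y = +58 mm stands the grey collar, 50 mm in outer diameter, 80 mm high. From local y = +24 to -93 mm runs a white guide block 52 mm wide, 93 mm high with its rails, carrying the locking clip. Origin at the centre of its underside, z up
- port_mouth (a point): centre of the collar's mouth, 80 mm above the range top; the bore below is 26 mm wide, 46 mm deep, straight and upright. Fully home, the tube's foot rests on the bore's floor, the shoulder's underside is 2 mm above this mouth and the tube's top is 174 mm above the range top. Axes as filter_base
- port_floor (a point): centre of the bore's floor, 46 mm below the mouth, 34 mm above the range top. Four sprung rubber lips 18 mm above this floor narrow the bore to 19 mm: the tube's foot stops on them about 17 mm short of home, pushing it past takes some 8 to 14 N, and then friction holds the tube where it is. Axes as filter_base
- lock_clip (a joint): locking clip: a flat steel fork sliding level along filter_base's own +y to the collar: 0 to 0.006 m (open) at the start, 0.042 shut (end stop); about 2 N of friction, stays where left. Its underside, 91.5 mm above the range top, clears the shoulder of a tube fully home by 4 mm; its slot is 28 mm wide. Under the shoulder of a tube not home, it blocks it
- clip_tab (a point): centre of the top of the clip's black upright push tab: 40 mm wide (filter_base's x), 12 mm thick (its y), 29 mm tall above the fork, top 125 mm above the range top; 118 mm from the collar's axis when open (joint 0), 76 mm when shut. Push it from its far side (local -y) towards the collar, or pinch it. Axes as filter_base
- mug: bystander: white mug, 82 mm wide, 94 mm tall; origin at the centre of its underside
- squat_jar: bystander: squat jar with white cap, 40 mm wide, 71 mm tall; origin at the centre of its underside
- slim_jar: bystander: slim jar with white cap, 34 mm wide, 89 mm tall; origin at the centre of its underside
- dark_jar: bystander: jar with black cap, 37 mm wide, 84 mm tall; origin at the centre of its underside
Not all that is in view belongs to the job. What is shaped like the filter_tube but blue or pink is not meant.

How it is judged:
On the way, in this order (a step that is already met when the one before it is completed fails the run):
1. the filter tube is pushed past the seal and bottoms in the collar (z of filter_tube in the frame of port_floor between -0.004 and 0.004 m and horizontal distance between filter_tube and port_floor below 0.005 m and angle between filter_tube's own z axis and vertical below 0.08 rad), for 0.2 s.
2. the locking clip is slid shut (value of joint lock_clip above 0.037 m), for 0.2 s.
At the end, for the whole second after the job is handed in: The filter tube stands upright (within 0.08 rad) in the collar, its foot within 4 mm of the bore's floor and within 5 mm of its axis, at rest; the locking clip is at 37 mm or more of its 42 mm travel; the plain tube stands in the rack within 20 mm of its start (all of step 1 and linear speed of filter_tube below 0.02 m/s and value of joint lock_clip above 0.037 m and distance of spare_tube from where it was at the start of the episode below 0.02 m and angle between spare_tube's own z axis and vertical below 0.2 rad); the robot touches nothing.
It fails at once if the plain tube is taken out of the rack (distance of spare_tube from where it was at the start of the episode above 0.03 m).
It fails at once if a bystander is shoved more than 40 mm or knocked over (distance of any of mug, squat_jar, slim_jar, dark_jar from where it was at the start of the episode above 0.04 m or angle between any of mug, squat_jar, slim_jar, dark_jar's own z axis and vertical above 0.6 rad).
It also fails if it takes over 51 s, if anything falls off the work surface, if the arm or the gripper's body presses on something with over 40 N, if the wrist force passes 120 N, or if a joint passes its speed limit or range.

ROBOT

A 7-joint arm with a two-finger parallel gripper is mounted at the origin on a cart in front of the work surface, level with it; the furniture and walls round the work are solid. World frame = base frame: x ahead of the robot, y to its left, z up, the work surface at z = 0. Lengths are in m, angles in rad, forces in N, time in s.
With the tool pointing down it reaches from about 0.425 to 0.95 m from the base axis. Payload 16.7 kg.
Tool frame: the origin (TCP) lies on the centre line of the jaws, within the pads' length; the fingertips stand 17 mm ahead of it and the grasp point (between the pads) lies 2 mm behind it (robot.nose_length is the distance from the TCP to the fingertips, in m); z points along the fingers, y is the direction in which the jaws open and shut (so a half turn about z gives the same grasp; the last joint's range is limited). The gripper opens to 94 mm and grips with 3 to 60 N. Pads are 16 mm wide; open, the fingers measure 119 mm over their backs; the gripper's body (75 mm by 177 mm) begins 78 mm behind the grasp point.
Start: joints at [0.976, 0.426, 0.074, 1.606, -0.034, 1.111, -0.067], TCP at [0.291, -0.609, 0.222] pointing down, gripper open.
Joint ranges: [-2.85, 2.85], [-0.5, 2.14], [-1.23, 1.37], [0.21, 2.46], [-1.02, 4.16], [0.16, 2.05], [-2.73, 2.73]. Speed limits (rad/s): [1.89, 1.89, 2.39, 2.39, 3.01, 3.01, 3.01].

INTERFACE

Orientations are given as a unit quaternion [w, x, y, z].
In Python, from bench import robot gives the robot as it stands.
- The arm moves only by the tool move_arm, never from a script. Its argument "deltas" is a list that holds one entry, the list of rows, each a list of 5 numbers: the finger opening in cm, from 0 to 9.4, then the shift along the tool's x, y, z in cm, then the turn about the tool's z in rad. In form: [[[hand, x, y, z, turn], ...]]. A call has exactly 10 rows; each row shifts and turns the commanded pose from where the row before left it, along the tool's axes as they then stand; what a row does not reach is not made up. A row lasts 1/12 s, in which the tool goes at most 41.7 mm and 7.16 degrees, less where a joint would pass 70% of its speed; a pose out of reach is approached as far as the arm can. A call with a gripper value outside its range is refused whole. The fingers move at their own pace and stop on an object; "newtons" is the grip in N (left out, the last holds). Time passes only in rows, so rows that do not move let the fingers close, or fill a call up. It gives the time, the measured TCP pose, the force and the opening at its end, in the units of the state.
- robot.read_state(): the state, without advancing time (a new reading comes with each control period).
- robot.snapshot(name): name is "side" or "top" or "wrist"; returns a dict with "image" (420x560x3 uint8, red, green, blue), "depth" (420x560 float32, m along the optical axis (not along the pixel's ray), 0 where there is no reading), "K" (3x3 intrinsics, pixels), "extrinsics" (4x4, takes a point from camera to world coordinates); the wrist camera has in their place "hand_eye" (4x4, takes a point from camera to tool coordinates, whose origin is the TCP and whose axes are the flange's). Camera axes: x right, y down, z forward; pixel columns grow to the right and rows downward; lengths in m; the calibration is good to about 2 mm. A picture is of the moment at which its call begins: read the wrist's pose just before it.
- robot.finish_job(): hands the job in, once; it reports no verdict.
The state is a dict: "t": time; "joint_pos": joint angles; "qvel": joint speeds; "joint_efforts": joint torques, N m; "tool_pos": TCP position; "tool_rot": TCP orientation; "contact_force": force on the tool from outside, world axes, zero at the start; "wrist_torque": the same for the moment, N m; "opening": finger opening in m.
Only numpy, scipy, OpenCV 4.12 (cv2) and the standard library are available. Lean on these libraries where they do the work, as an engineer would, in place of code of your own. Each camera call takes 0.05 s, during which the arm holds its last target.

## Working session

There is one attempt and no reset: what is moved stays moved. The work goes in short steps, Python scripts to look and compute and a tool call to move; the robot and the scene stay as the last step left them, time stands still between calls to the robot, and variables do not carry over. Pictures are saved under pics/ and viewed, and the job is handed in when it is done.

Besides the shell and the picture viewer there is one more tool, called after "Request:" in YAML: its name, and indented under it one key for each argument. move_arm: Moves the arm, as the interface text tells. Its arguments: {"type":"object","properties":{"deltas":{"type":"array"},"newtons":{"type":"number"}},"required":["deltas"]}

```bash
mkdir -p pics
cat > h.py <<'E'
import numpy as np, cv2, pickle
from bench import robot
def snap(n,name):
    st=robot.read_state(); s=robot.snapshot(n); s['state']=st
    cv2.imwrite(f'pics/{name}.png',s['image'][:,:,::-1]); pickle.dump(s,open(f'pics/{name}.pkl','wb')); return s
def load(name): return pickle.load(open(f'pics/{name}.pkl','rb'))
def cloud(s):
    d=s['depth'];K=s['K'];v,u=np.mgrid[:d.shape[0],:d.shape[1]]
    p=np.stack([(u-K[0,2])/K[0,0]*d,(v-K[1,2])/K[1,1]*d,d,np.ones_like(d)],-1)
    w=(p@np.array(s['extrinsics']).T)[...,:3]; w[d<=0]=np.nan; return w
E
python3 - <<'E'
from h import *
for n in('top','side'):
    s=snap(n,n+'0'); print(s['extrinsics'],s['K'])
print(robot.read_state())
E
```

```text
[[-0.02498183 -0.99662132  0.07824222  0.45334443]
 [-0.99965119  0.02557502  0.00658843  0.02007205]
 [-0.00856722 -0.07805034 -0.99691261  1.14213547]
 [ 0.          0.          0.          1.        ]] [[474.0240319    0.         279.04006357]
 [  0.         474.0240319  206.97322863]
 [  0.           0.           1.        ]]
[[ 0.97480756 -0.11247661  0.1926116   0.38638061]
 [-0.22171342 -0.39431871  0.89182729 -0.72472478]
 [-0.02435935 -0.91206456 -0.40932244  0.4462366 ]
 [ 0.          0.          0.          1.        ]] [[412.30030798   0.         279.95918667]
 [  0.         412.30030798 209.40510973]
 [  0.           0.           1.        ]]
{'t': 0.1, 'joint_pos': array([ 0.97548325,  0.42663133,  0.07387182,  1.60656693, -0.0341446 ,
        1.11079779, -0.06710849]), 'qvel': array([ 0.00029729, -0.00142252,  0.0012431 ,  0.00045879,  0.00090292,
       -0.00116505,  0.00048528]), 'joint_efforts': array([ 7.49780447e-03, -9.37461519e+01,  3.67661968e+00, -4.55042303e+01,
       -4.86315961e-02,  1.68311008e-02,  4.90633965e-05]), 'tool_pos': array([ 0.29086276, -0.60868505,  0.22186105]), 'tool_rot': array([-5.52405357e-04,  9.75267475e-01,  2.21027203e-01, -1.48518476e-04]), 'contact_force': array([-0.35589603,  0.75043477, -0.27266752]), 'wrist_torque': array([ 0.00639031, -0.02324069,  0.02440232]), 'opening': 0.09363797247834046}
```

View pics/top0.png

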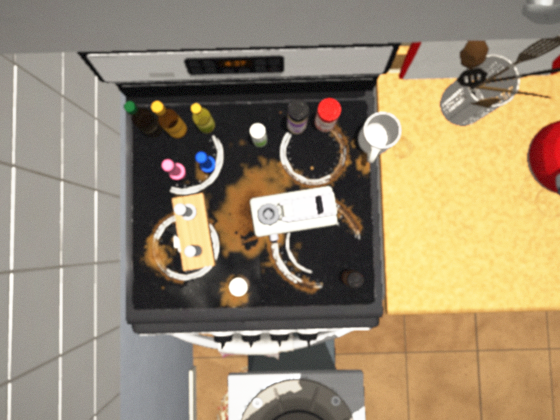

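View pics/side0.png

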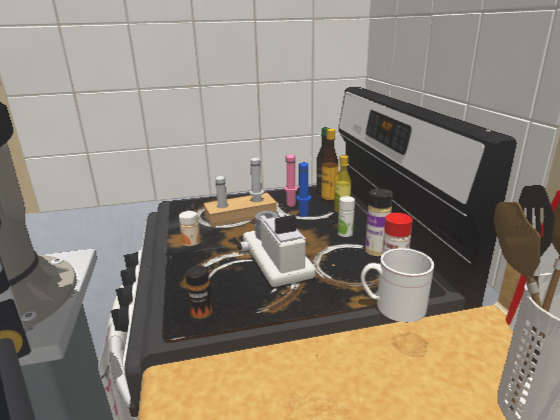

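The top view shows the rack at about (190,232) with the filter tube at (183,210) and the plain tube at (192,250). The filter's collar is at (268,213) and its tab at (320,203). The squat jar is at (238,287), the slim jar at (258,133) and the dark jar at (352,278). In the side view the shouldered metal tube is the far, taller one.

Run:
```python
from h import *
import numpy as np
for n,boxes in (('top0',{'ftube':(165,190,205,228),'ptube':(180,238,205,265),'rack':(160,185,220,280),'collar':(245,195,292,235),'tab':(308,188,335,218),'filter':(240,175,350,245)}),('side0',{'ftube':(248,155,264,205),'ptube':(213,175,230,212),'collar':(240,205,285,250),'tab':(265,205,300,240)})):
    s=load(n);w=cloud(s)
    for k,(a,b,c,d) in boxes.items():
        p=w[b:d,a:c].reshape(-1,3);p=p[~np.isnan(p[:,0])]
        print(n,k,'zq',np.percentile(p[:,2],[5,50,90,98,100]).round(4))
        for lo,hi in ((.025,.036),(.036,.046),(.05,.065),(.07,.086),(.086,.1),(.1,.11),(.11,.12),(.12,.13),(.13,.145),(.145,.156)):
            q=p[(p[:,2]>lo)&(p[:,2]<hi)]
            if len(q)>6: print('  ',lo,hi,len(q),q.mean(0).round(4),q.min(0).round(3),q.max(0).round(3))
img=load('top0')['image'][170:300,150:370,::-1]
cv2.imwrite('pics/c.png',cv2.resize(img,None,fx=3.5,fy=3.5,interpolation=cv2.INTER_CUBIC))
```

```text
top0 ftube zq [0.0009 0.0399 0.0997 0.1515 0.155 ]
   0.025 0.036 17 [0.5511 0.2205 0.0339] [0.499 0.203 0.026] [0.578 0.255 0.036]
   0.036 0.046 697 [0.5357 0.2326 0.0409] [0.497 0.202 0.036] [0.578 0.275 0.046]
   0.05 0.065 56 [0.532  0.2294 0.0623] [0.516 0.218 0.055] [0.55  0.249 0.065]
   0.07 0.086 15 [0.5286 0.2276 0.0772] [0.522 0.224 0.071] [0.539 0.239 0.084]
   0.086 0.1 12 [0.5315 0.2263 0.093 ] [0.523 0.223 0.086] [0.544 0.231 0.1  ]
   0.1 0.11 8 [0.5319 0.2264 0.1044] [0.522 0.223 0.101] [0.542 0.233 0.108]
   0.11 0.12 12 [0.5287 0.2269 0.1142] [0.522 0.223 0.11 ] [0.539 0.236 0.12 ]
   0.12 0.13 10 [0.5329 0.2254 0.1242] [0.523 0.223 0.12 ] [0.542 0.229 0.127]
   0.13 0.145 18 [0.5305 0.226  0.1386] [0.522 0.222 0.131] [0.543 0.232 0.145]
   0.145 0.156 103 [0.5333 0.2347 0.1503] [0.522 0.223 0.145] [0.545 0.246 0.155]
top0 ptube zq [0.0107 0.0412 0.1146 0.1178 0.1202]
   0.025 0.036 13 [0.4413 0.2224 0.0324] [0.413 0.207 0.028] [0.471 0.251 0.036]
   0.036 0.046 471 [0.4431 0.2305 0.0407] [0.412 0.203 0.036] [0.473 0.26  0.046]
   0.05 0.065 10 [0.4474 0.2128 0.05
[... 5158 characters left out ...]
 [ 0.517 -0.072  0.11 ] [ 0.536 -0.059  0.12 ]
   0.12 0.13 52 [ 0.5272 -0.0653  0.1241] [ 0.518 -0.071  0.12 ] [ 0.538 -0.057  0.127]
side0 tab zq [0.0018 0.0945 0.1185 0.1255 0.1274]
   0.025 0.036 45 [0.566  0.2033 0.0304] [0.548 0.188 0.025] [0.633 0.21  0.035]
   0.07 0.086 116 [0.5257 0.0262 0.079 ] [ 0.507 -0.064  0.07 ] [0.546 0.075 0.086]
   0.086 0.1 407 [ 0.5303 -0.0532  0.0953] [ 0.507 -0.092  0.086] [0.564 0.024 0.1  ]
   0.1 0.11 99 [ 0.5368 -0.067   0.105 ] [ 0.518 -0.072  0.1  ] [ 0.557 -0.061  0.11 ]
   0.11 0.12 118 [ 0.536  -0.0668  0.1151] [ 0.517 -0.072  0.11 ] [ 0.557 -0.059  0.12 ]
   0.12 0.13 104 [ 0.5371 -0.0642  0.1241] [ 0.518 -0.071  0.12 ] [ 0.557 -0.056  0.127]
```

View pics/c.png

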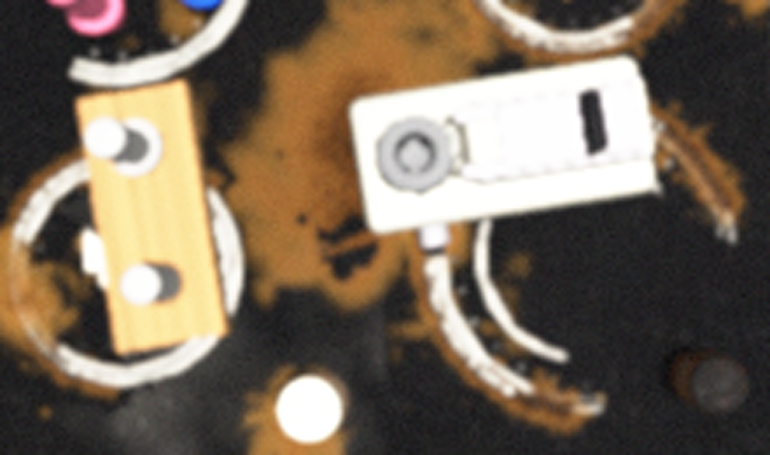

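Run:
```python
from h import *
from scipy.optimize import least_squares
def circ(q,R,c0):
    f=lambda c:np.hypot(q[:,0]-c[0],q[:,1]-c[1])-R
    r=least_squares(f,c0,loss='soft_l1',f_scale=.001); return r.x.round(4),np.abs(f(r.x)).mean().round(4),len(q)
def near(w,c,r,lo,hi):
    p=w.reshape(-1,3);p=p[~np.isnan(p[:,0])]
    return p[(np.hypot(p[:,0]-c[0],p[:,1]-c[1])<r)&(p[:,2]>lo)&(p[:,2]<hi)]
for n in('top0','side0'):
    w=cloud(load(n))
    q=near(w,(.532,.234),.03,.07,.143); print(n,'ftube side',circ(q,.012,[.532,.234]))
    q=near(w,(.4445,.2215),.025,.06,.108); print(n,'ptube side',circ(q,.012,[.4445,.2215]))
    q=near(w,(.525,.05),.035,.036,.075); print(n,'collar side',circ(q,.025,[.525,.05]))
    q=near(w,(.5385,-.062),.03,.118,.13); print(n,'tab',q.mean(0).round(4), cv2.minAreaRect(q[:,:2].astype('f4')*1000))
    q=near(w,(.532,.234),.03,.145,.156);print('ftop',cv2.minEnclosingCircle(q[:,:2].astype('f4')*1000),np.median(q,0).round(4))
    p=w.reshape(-1,3);p=p[~np.isnan(p[:,0])];q=p[(abs(p[:,2]-.032)<.006)&(abs(p[:,0]-.525)<.08)&(abs(p[:,1]+.01)<.115)]
    if n=='top0': print('housing',cv2.minAreaRect(q[:,:2].astype('f4')*1000))
# ring in top image
s=load('top0');g=cv2.resize(s['image'][185:240,240:300],None,fx=10,fy=10,interpolation=cv2.INTER_CUBIC)
cv2.imwrite('pics/ring.png',g[:,:,::-1])
# outline px of ring expected for a centre
K=s['K'];E=np.linalg.inv(s['extrinsics'])
for c in((.525,.05),):
    for nm,(R,z) in {'outer':(.025,.08),'inner':(.013,.08)}.items():
        p=E@np.array([c[0],c[1],z,1]);print(nm,(K@p[:3])[:2]/p[2],K[0,0]*R/p[2])
```

```text
top0 ftube side (array([0.5338, 0.2354]), np.float64(0.0002), 72)
top0 ptube side (array([0.4448, 0.2218]), np.float64(0.0002), 45)
top0 collar side (array([0.5143, 0.0402]), np.float64(0.0076), 95)
top0 tab [ 0.5386 -0.0617  0.1251] ((539.3460083007812, -62.243125915527344), (39.663753509521484, 12.336138725280762), 7.821318626403809)
ftop ((533.2279052734375, 234.60211181640625), 12.414451599121094) [0.5339 0.2351 0.15  ]
housing ((522.611572265625, -7.168128967285156), (110.07220458984375, 193.81109619140625), 7.499879360198975)
side0 ftube side (array([0.5327, 0.2367]), np.float64(0.001), 269)
side0 ptube side (array([0.4436, 0.2233]), np.float64(0.0011), 183)
side0 collar side (array([0.525 , 0.0444]), np.float64(0.0023), 115)
side0 tab [ 0.5368 -0.0646  0.123 ] ((537.730712890625, -63.2849235534668), (39.04428482055664, 11.909048080444336), 5.0914201736450195)
ftop ((532.939453125, 233.94888305664062), 11.47948932647705) [0.5316 0.2307 0.1495]
outer [268.97416612 212.42823587] 11.13087918528822
inner [268.97416612 212.42823587] 5.788057176349874
```

View pics/ring.png

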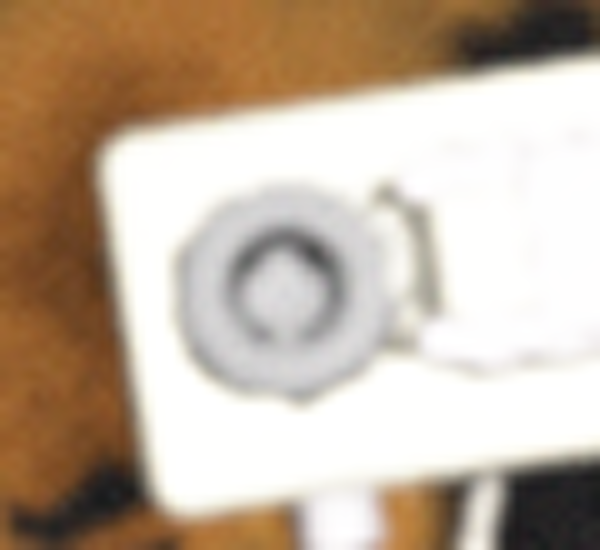

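Request:
move_arm:
  deltas:
    - [[9.4,0,0,-1.2,0.08],[9.4,0,0,-1.2,0.08],[9.4,0,0,-1.2,0.08],[9.4,0,0,-1.2,0.07],[9.4,0.7,-1.3,0,0],[9.4,1.3,-2.6,0,0],[9.4,1.3,-2.6,0,0],[9.4,1.3,-2.6,0,0],[9.4,1.3,-2.6,0,0],[9.4,1.3,-2.6,0,0]]
  newtons: 25

```text
t: 0.93
tool_pos: [0.3432, -0.4554, 0.2698]
tool_rot: [-0.0, 0.998, 0.069, -0.0]
contact_force: [0.8, 0.6, -0.2]
opening: 0.0941
```

Request:
move_arm:
  deltas:
    - [[9.4,1.3,-2.6,0,0],[9.4,1.3,-2.6,0,0],[9.4,1.3,-2.6,0,0],[9.4,1.3,-2.6,0,0],[9.4,1.3,-2.6,0,0],[9.4,1.3,-2.6,0,0],[9.4,1.3,-2.6,0,0],[9.4,1.3,-2.6,0,0],[9.4,1.3,-2.6,0,0],[9.4,1.3,-2.6,0,0]]

```text
t: 1.77
tool_pos: [0.4363, -0.1804, 0.27]
tool_rot: [0.0, 0.998, 0.069, -0.0]
contact_force: [1.0, -1.1, 0.6]
opening: 0.0939
```

```bash
cat >> h.py <<'E'
from scipy.spatial.transform import Rotation
def pose(st=None):
    st=st or robot.read_state(); w,x,y,z=st['tool_rot']; return np.array(st['tool_pos']),Rotation.from_quat([x,y,z,w]).as_matrix()
def go(x,y,z,yaw=.135):
    p,R=pose(); d=R.T@(np.array([x,y,z])-p); cy=np.arctan2(R[1,0],R[0,0]); print('cur',p.round(4),'yaw',cy.round(3),'tilt',np.degrees(np.arccos(-R[2,2])).round(2),'delta cm',(d*100).round(2),'turn',round(cy-yaw,3))
E
python3 - <<'E'
from h import *
go(.523,.0515,.27); s=snap('wrist','w0'); print(s['hand_eye'])
E
```

```text
cur [ 0.4363 -0.1804  0.27  ] yaw 0.138 tilt 0.03 delta cm [ 11.77 -21.78  -0.  ] turn 0.003
[[ 1.79024449e-04 -9.61545686e-01 -2.74644973e-01  8.01152142e-02]
 [ 9.99999977e-01  1.39563161e-04  1.63221956e-04  3.78306624e-04]
 [-1.18615047e-04 -2.74644996e-01  9.61545689e-01 -1.62767916e-01]
 [ 0.00000000e+00  0.00000000e+00  0.00000000e+00  1.00000000e+00]]
```

View pics/w0.png

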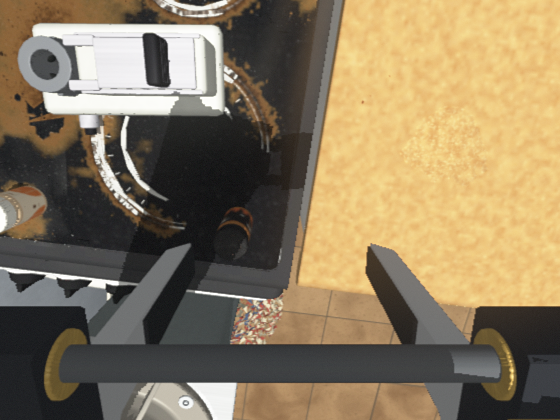

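The wrist view shows the collar at (44,62) and the tab at (157,60). I'll move until the collar is in the centre of the view.

Request:
move_arm:
  deltas:
    - [[9.4,0.5,-2.5,0,0],[9.4,0.5,-2.5,0,0],[9.4,0.5,-2.5,0,0],[9.4,0.5,-2.5,0,0],[9.4,0.5,-2.5,0,0],[9.4,0.5,-2.5,0,0],[9.4,0.5,-2.5,0,0],[9.4,0.5,-2.5,0,0],[9.4,0.3,-1.3,0,0],[9.4,0,0,0,0]]

```text
t: 2.65
tool_pos: [0.4499, 0.0375, 0.2701]
tool_rot: [-0.0, 0.998, 0.071, -0.0]
contact_force: [-1.1, -0.5, 0.1]
opening: 0.0937
```

```bash
cat >> h.py <<'E'
def wcloud(s):
    p,R=pose(s['state']);T=np.eye(4);T[:3,:3]=R;T[:3,3]=p
    t=dict(s);t['extrinsics']=T@np.array(s['hand_eye']);return t
E
python3 - <<'E'
from h import *
go(.523,.0515,.27); s=snap('wrist','w1');
E
```

```text
cur [0.4499 0.0375 0.2701] yaw 0.141 tilt 0.03 delta cm [ 7.44 -0.36  0.01] turn 0.006
```

View pics/w1.png

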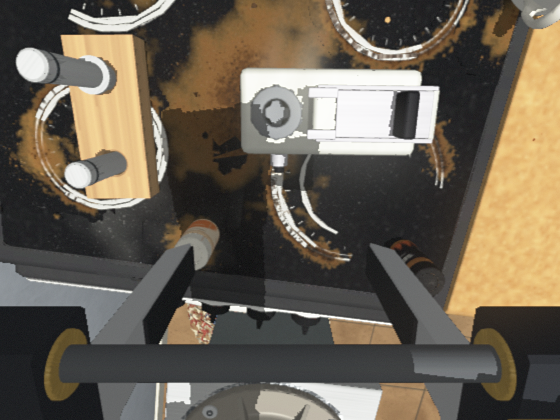

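The collar is at about (276,112), the tab at (405,115), the filter tube's top at (38,65) and the plain tube's at (80,172). I'll fit the collar ring from this view.

Run:
```python
from h import *
from scipy.optimize import least_squares
s=wcloud(load('w1'));w=cloud(s)
p=w.reshape(-1,3);p=p[~np.isnan(p[:,0])]
def ring(c,r0,r1,lo,hi):
    d=np.hypot(p[:,0]-c[0],p[:,1]-c[1]);return p[(d<r1)&(d>=r0)&(p[:,2]>lo)&(p[:,2]<hi)]
q=ring((.523,.0515),0,.03,.076,.085);print('rim',len(q),q.mean(0).round(4),cv2.minEnclosingCircle(q[:,:2].astype('f4')*1000))
for rr in (.02,.022,.024):
    d=q-[.523,.0515,.08]
q=ring((.523,.0515),.0,.032,.036,.077)
f=lambda c:np.hypot(q[:,0]-c[0],q[:,1]-c[1])-.025
r=least_squares(f,[.523,.0515],loss='soft_l1',f_scale=.001);print('side',r.x,np.median(abs(f(r.x))),len(q))
q=ring((.539,-.062),0,.03,.12,.13);print('tab',q.mean(0),cv2.minAreaRect(q[:,:2].astype('f4')*1000))
q=ring((.533,.2354),0,.03,.07,.143)
f=lambda c:np.hypot(q[:,0]-c[0],q[:,1]-c[1])-.012
r=least_squares(f,[.533,.235],loss='soft_l1',f_scale=.001);print('ftube',r.x,np.median(abs(f(r.x))),len(q))
g=cv2.resize(s['image'][80:145,240:320],None,fx=8,fy=8,interpolation=cv2.INTER_CUBIC)
K=s['K'];E=np.linalg.inv(s['extrinsics'])
for c,col in (((.523,.0515),(255,0,0)),):
  for R in(.025,.013):
    a=np.linspace(0,6.283,60);P=np.stack([c[0]+R*np.cos(a),c[1]+R*np.sin(a),0*a+.08,0*a+1]);P=(E@P)[:3];u=(K@P);u=(u[:2]/u[2]).T
    cv2.polylines(g,[(((u-[240,80])+.5)*8).astype(int)],True,col,1)
cv2.imwrite('pics/r1.png',g[:,:,::-1])
```

```text
rim 1572 [0.5242 0.0519 0.0803] ((523.8063354492188, 51.87114715576172), 24.85020637512207)
side [0.53877905 0.04620126] 0.006013039624190884 277
tab [ 0.53838522 -0.05990476  0.12517414] ((537.9288940429688, -60.94293212890625), (39.38527297973633, 12.459916114807129), 7.373150825500488)
ftube [0.53342612 0.23618104] 0.00022470699269270047 1342
```

View pics/r1.png

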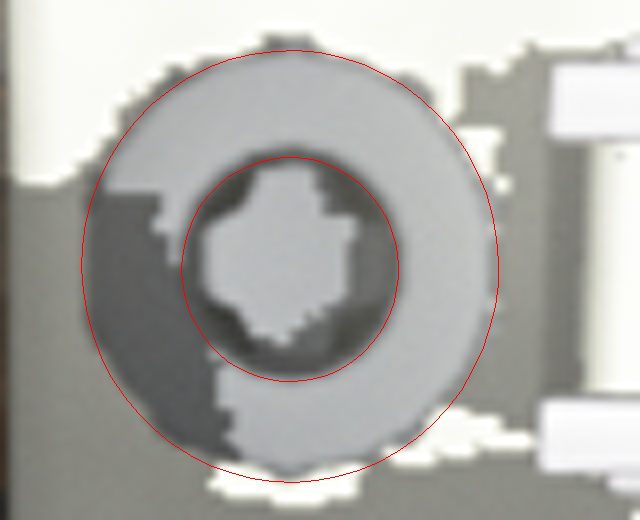

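Request:
move_arm:
  deltas:
    - [[9.4,1.4,-2.3,0,0],[9.4,1.4,-2.3,0,0],[9.4,1.4,-2.3,0,0],[9.4,1.4,-2.3,0,0],[9.4,1.4,-2.3,0,0],[9.4,1.4,-2.3,0,0],[9.4,1.4,-2.3,0,0],[9.4,1.3,-2.3,0,0],[9.4,0,0,0,0],[9.4,0,0,0,0]]

```text
t: 3.53
tool_pos: [0.5354, 0.2318, 0.2696]
tool_rot: [0.0, 0.998, 0.069, -0.001]
contact_force: [0.7, -0.6, -0.1]
opening: 0.0941
```

Run:
```python
from h import *
go(.5334,.2362,.11); s=snap('wrist','w2'); go(.5334,.2362,.11)
```

```text
cur [0.5354 0.2318 0.2696] yaw 0.137 tilt 0.08 delta cm [-0.12 -0.47 15.96] turn 0.002
cur [0.5354 0.2307 0.2698] yaw 0.136 tilt 0.08 delta cm [-0.11 -0.58 15.98] turn 0.001
```

View pics/w2.png

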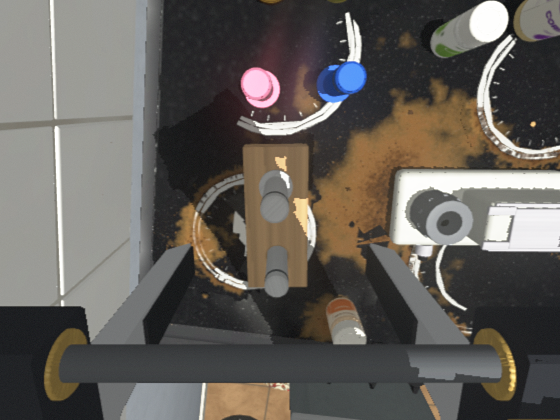

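The filter tube's top is at (275,205) and the plain tube is behind it at (277,283). The tube should lie between the fingers after a small shift. I'll refit its position.

Run:
```python
from h import *
from scipy.optimize import least_squares
s=wcloud(load('w2'));w=cloud(s)
p=w.reshape(-1,3);p=p[~np.isnan(p[:,0])]
def fit(c,R,lo,hi):
    d=np.hypot(p[:,0]-c[0],p[:,1]-c[1]);q=p[(d<R+.013)&(p[:,2]>lo)&(p[:,2]<hi)]
    f=lambda c:np.hypot(q[:,0]-c[0],q[:,1]-c[1])-R
    r=least_squares(f,c,loss='soft_l1',f_scale=.001);return r.x.round(4),np.median(abs(f(r.x))).round(5),len(q)
print(fit((.533,.236),.012,.07,.143),fit((.4445,.222),.012,.06,.108))
d=np.hypot(p[:,0]-.5238,p[:,1]-.0518);q=p[(d<.03)&(abs(p[:,2]-.08)<.004)];print(cv2.minEnclosingCircle(q[:,:2].astype('f4')*1000))
for i in range(3): print(robot.read_state()['tool_pos'])
```

```text
(array([0.5334, 0.2361]), np.float64(0.0001), 392) (array([0.4444, 0.2229]), np.float64(0.00018), 414)
((524.0736083984375, 52.197750091552734), 25.13872718811035)
[0.53540632 0.23072992 0.26977984]
[0.53540632 0.23072992 0.26977984]
[0.53540632 0.23072992 0.26977984]
```

Request:
move_arm:
  deltas:
    - [[6.0,-0.1,-0.3,0,0],[6.0,0,-0.3,1.5,0],[6.0,0,0,2.0,0],[6.0,0,0,2.0,0],[6.0,0,0,2.0,0],[6.0,0,0,2.0,0],[6.0,0,0,2.0,0],[6.0,0,0,2.0,0],[6.0,0,0,1.5,0],[6.0,0,0,1.0,0]]

```text
t: 4.42
tool_pos: [0.5332, 0.236, 0.1092]
tool_rot: [0.001, 0.998, 0.067, -0.001]
contact_force: [0.7, -0.0, -0.6]
opening: 0.0599
```

Run:
```python
from h import *
go(.5334,.2362,.11); s=snap('wrist','w3')
```

```text
cur [0.5332 0.236  0.1092] yaw 0.135 tilt 0.08 delta cm [ 0.03 -0.02 -0.08] turn -0.0
```

View pics/w3.png

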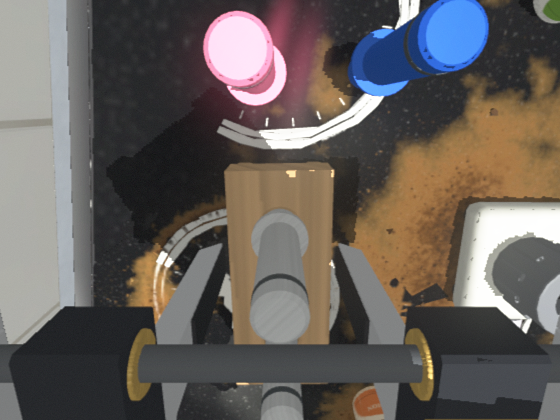

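The tube (top at (280,310)) is centred between the fingers. Next I'll close on it and lift.

Request:
move_arm:
  deltas:
    - [[0,0,0,0,0],[0,0,0,0,0],[0,0,0,0,0],[0,0,0,0,0],[0,0,0,0,0],[0,0,0,0,0],[0,0,0,0,0],[0,0,0,0,0],[0,0,0,0,0],[0,0,0,0,0]]
  newtons: 35

```text
t: 5.3
tool_pos: [0.534, 0.2378, 0.111]
tool_rot: [-0.0, 0.998, 0.068, 0.0]
contact_force: [0.1, -0.1, 6.4]
opening: 0.0233
```

Request:
move_arm:
  deltas:
    - [[0,0,0,-0.5,0],[0,0,0,-1,0],[0,0,0,-1.5,0],[0,0,0,-1.5,0],[0,0,0,-1.5,0],[0,0,0,-1.5,0],[0,0,0,-1.5,0],[0,0,0,-1.5,0],[0,0,0,-1.0,0],[0,0,0,0,0]]

```text
t: 6.13
tool_pos: [0.5344, 0.2382, 0.228]
tool_rot: [-0.001, 0.998, 0.068, 0.001]
contact_force: [0.3, -0.1, -1.3]
opening: 0.0235
```

Run:
```python
from h import *
go(.524,.052,.225); s=snap('wrist','w4');snap('side','s4');go(.524,.052,.225)
```

```text
cur [0.5344 0.2382 0.228 ] yaw 0.136 tilt 0.18 delta cm [-3.55 18.3   0.28] turn 0.001
cur [0.5336 0.2375 0.2255] yaw 0.136 tilt 0.02 delta cm [-3.46 18.25  0.05] turn 0.001
```

View pics/s4.png

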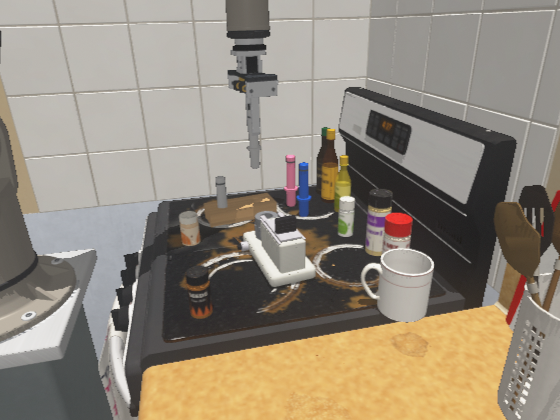

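View pics/w4.png

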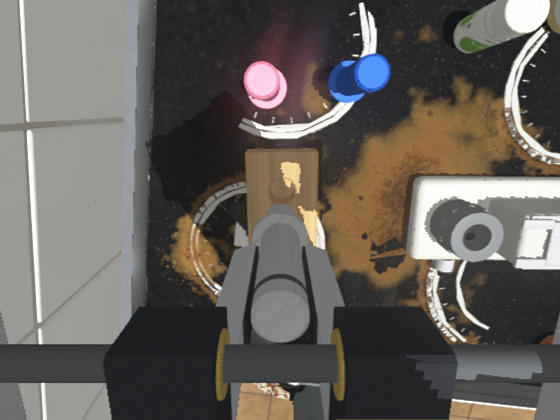

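The tube is out of the rack and held, with the plain tube left in place. I'll fit the tube's axis in the hand from this view.

```bash
cat > tf.py <<'E'
from h import *
from scipy.optimize import least_squares
def tube(name):
    s=dict(load(name));s['extrinsics']=s['hand_eye'];w=cloud(s).reshape(-1,3);w=w[~np.isnan(w[:,0])]
    # tool frame, z down along fingers
    q=w[(np.hypot(w[:,0],w[:,1])<.03)&(w[:,2]>-.05)&(w[:,2]<.12)]
    h=np.histogram(q[:,2],bins=np.arange(-.05,.125,.005));print(list(zip((h[1]*1000).round().astype(int),h[0])))
    top=q[(np.hypot(q[:,0],q[:,1])<.008)];print('top z',np.percentile(top[:,2],[2,10,50]).round(4))
    m=((q[:,2]>-.037)&(q[:,2]<-.019)&(abs(q[:,1])<.0125))|((q[:,2]>.02)&(q[:,2]<.043))
    b=q[m]
    f=lambda c:np.hypot(b[:,0]-c[0]-c[2]*b[:,2],b[:,1]-c[1]-c[3]*b[:,2])-.012
    r=least_squares(f,[0,0,0,0],loss='soft_l1',f_scale=.0005)
    print('axis at TCP',r.x.round(4),np.median(abs(f(r.x))).round(5),len(b),'foot offset',(r.x[:2]+.1*r.x[2:]).round(4))
    for lo,hi in((-.037,-.019),(.02,.043),(.045,.05),(.052,.056),(.06,.09)):
        c=q[(q[:,2]>lo)&(q[:,2]<hi)]
        if len(c): print(lo,hi,len(c),c.mean(0).round(4),c.min(0).round(4),c.max(0).round(4))
E
python3 -c "
from tf import *
tube('w4')"
```

```text
[(np.int64(-50), np.int64(447)), (np.int64(-45), np.int64(911)), (np.int64(-40), np.int64(2704)), (np.int64(-35), np.int64(709)), (np.int64(-30), np.int64(701)), (np.int64(-25), np.int64(523)), (np.int64(-20), np.int64(513)), (np.int64(-15), np.int64(494)), (np.int64(-10), np.int64(452)), (np.int64(-5), np.int64(392)), (np.int64(0), np.int64(380)), (np.int64(5), np.int64(344)), (np.int64(10), np.int64(237)), (np.int64(15), np.int64(151)), (np.int64(20), np.int64(123)), (np.int64(25), np.int64(120)), (np.int64(30), np.int64(102)), (np.int64(35), np.int64(102)), (np.int64(40), np.int64(93)), (np.int64(45), np.int64(872)), (np.int64(50), np.int64(58)), (np.int64(55), np.int64(0)), (np.int64(60), np.int64(0)), (np.int64(65), np.int64(0)), (np.int64(70), np.int64(13)), (np.int64(75), np.int64(39)), (np.int64(80), np.int64(50)), (np.int64(85), np.int64(48)), (np.int64(90), np.int64(39)), (np.int64(95), np.int64(0)), (np.int64(100), np.int64(0)), (np.int64(105), np.int64(0)), (np.int64(110), np.int64(0)), (np.int64(115), np.int64(0))]
top z [-0.0406 -0.0402 -0.0395]
axis at TCP [-0.0007  0.0002 -0.0015 -0.0001] 0.00018 1732 foot offset [-0.0008  0.0002]
-0.037 -0.019 2354 [ 0.009   0.0003 -0.0287] [-0.0133 -0.0237 -0.037 ] [ 0.0124  0.0244 -0.019 ]
0.02 0.043 504 [0.0091 0.0003 0.0308] [ 0.0012 -0.0116  0.02  ] [0.0116 0.0119 0.0429]
0.045 0.05 872 [0.008  0.0001 0.0475] [-0.0114 -0.0173  0.045 ] [0.0174 0.0176 0.0499]
0.052 0.056 17 [ 0.015  -0.0018  0.0523] [ 0.0078 -0.0154  0.052 ] [0.0172 0.0152 0.0531]
0.06 0.09 150 [0.0099 0.0004 0.0821] [ 0.0044 -0.0105  0.0722] [0.0116 0.0109 0.0899]
```

Request:
move_arm:
  deltas:
    - [[0,-0.2,1.0,0,0],[0,-0.4,2.0,0,0],[0,-0.4,2.2,0,0],[0,-0.4,2.2,0,0],[0,-0.4,2.2,0,0],[0,-0.4,2.2,0,0],[0,-0.4,2.2,0,0],[0,-0.4,2.2,0,0],[0,-0.4,2.0,0,0],[0,0,0,0,0]]

```text
t: 7.07
tool_pos: [0.5237, 0.0475, 0.2244]
tool_rot: [0.001, 0.998, 0.065, -0.001]
contact_force: [0.5, -0.9, -1.3]
opening: 0.024
```

Run:
```python
from tf import *
go(.5248,.0523,.18);robot.snapshot('top');snap('wrist','w5'); go(.5248,.0523,.18)
tube('w5')
s=wcloud(load('w5'));w=cloud(s);p=w.reshape(-1,3);p=p[~np.isnan(p[:,0])]
d=np.hypot(p[:,0]-.5238,p[:,1]-.0518);q=p[(d<.03)&(abs(p[:,2]-.08)<.003)];print(len(q),cv2.minEnclosingCircle(q[:,:2].astype('f4')*1000))
```

```text
cur [0.5237 0.0475 0.2244] yaw 0.131 tilt 0.15 delta cm [ 0.18 -0.46  4.44] turn -0.004
cur [0.5241 0.0515 0.2248] yaw 0.134 tilt 0.07 delta cm [ 0.09 -0.07  4.48] turn -0.001
[(np.int64(-50), np.int64(459)), (np.int64(-45), np.int64(878)), (np.int64(-40), np.int64(2724)), (np.int64(-35), np.int64(702)), (np.int64(-30), np.int64(691)), (np.int64(-25), np.int64(535)), (np.int64(-20), np.int64(522)), (np.int64(-15), np.int64(482)), (np.int64(-10), np.int64(454)), (np.int64(-5), np.int64(412)), (np.int64(0), np.int64(367)), (np.int64(5), np.int64(342)), (np.int64(10), np.int64(239)), (np.int64(15), np.int64(155)), (np.int64(20), np.int64(123)), (np.int64(25), np.int64(114)), (np.int64(30), np.int64(111)), (np.int64(35), np.int64(91)), (np.int64(40), np.int64(102)), (np.int64(45), np.int64(875)), (np.int64(50), np.int64(50)), (np.int64(55), np.int64(0)), (np.int64(60), np.int64(0)), (np.int64(65), np.int64(0)), (np.int64(70), np.int64(9)), (np.int64(75), np.int64(45)), (np.int64(80), np.int64(49)), (np.int64(85), np.int64(50)), (np.int64(90), np.int64(34)), (np.int64(95), np.int64(0)), (np.int64(100), np.int64(0)), (np.int64(105), np.int64(0)), (np.int64(110), np.int64(0)), (np.int64(115), np.int64(0))]
top z [-0.0406 -0.0402 -0.0395]
axis at TCP [-0.0007  0.0002 -0.0015  0.0005] 0.00018 1734 foot offset [-0.0009  0.0003]
-0.037 -0.019 2360 [ 0.009   0.0004 -0.0287] [-0.008  -0.0237 -0.037 ] [ 0.0122  0.0243 -0.019 ]
0.02 0.043 503 [0.0091 0.0002 0.0309] [ 0.0008 -0.0116  0.02  ] [0.0118 0.012  0.043 ]
0.045 0.05 875 [0.008  0.0003 0.0475] [-0.0115 -0.0173  0.0451] [0.0176 0.0176 0.0499]
0.052 0.056 12 [ 0.0147 -0.0015  0.0526] [ 0.0077 -0.0155  0.052 ] [0.0171 0.0152 0.0531]
0.06 0.09 153 [0.0099 0.0004 0.0822] [ 0.0046 -0.0104  0.0721] [0.0115 0.0109 0.09  ]
1279 ((523.9810791015625, 51.735782623291016), 24.808635711669922)
```

View pics/w5.png

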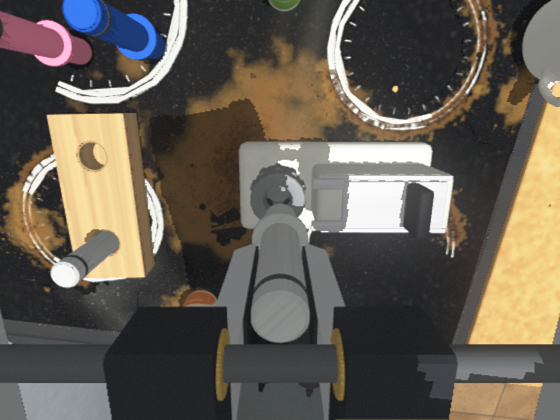

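Request:
move_arm:
  deltas:
    - [[0,0.1,-0.05,0,0],[0,0,0,1.0,0],[0,0,0,1.0,0],[0,0,0,1.0,0],[0,0,0,0.7,0],[0,0,0,0.4,0],[0,0,0,0,0],[0,0,0,0,0],[0,0,0,0,0],[0,0,0,0,0]]

```text
t: 8.0
tool_pos: [0.5258, 0.0534, 0.1849]
tool_rot: [-0.0, 0.998, 0.068, 0.0]
contact_force: [-0.8, 0.3, -1.4]
opening: 0.0234
```

Run:
```python
from h import *
go(.5248,.0523,.152);snap('side','s6'); go(.5248,.0523,.152)
i=load('s6')['image'][180:300,190:350];cv2.imwrite('pics/s6c.png',cv2.resize(i,None,fx=4,fy=4,interpolation=cv2.INTER_CUBIC)[:,:,::-1])
```

```text
cur [0.5258 0.0534 0.1849] yaw 0.136 tilt 0.04 delta cm [-0.12  0.09  3.29] turn 0.001
cur [0.5258 0.0533 0.1849] yaw 0.136 tilt 0.04 delta cm [-0.12  0.09  3.29] turn 0.001
```

View pics/s6c.png

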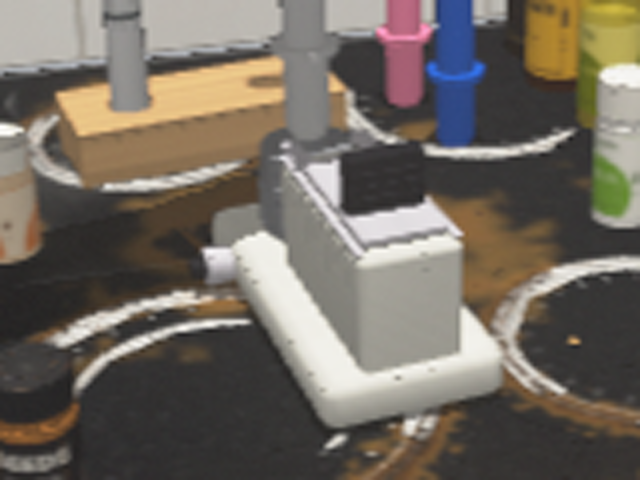

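The tube's foot is just over the collar's mouth. I'll apply the small lateral correction and lower it towards the seal.

Request:
move_arm:
  deltas:
    - [[0,-0.12,0.09,0,0],[0,0,0,0,0],[0,0,0,0.5,0],[0,0,0,0.5,0],[0,0,0,0.5,0],[0,0,0,0.5,0],[0,0,0,0.5,0],[0,0,0,0.4,0],[0,0,0,0,0],[0,0,0,0,0]]

```text
t: 8.88
tool_pos: [0.5244, 0.0523, 0.1553]
tool_rot: [-0.0, 0.998, 0.068, -0.0]
contact_force: [0.7, 0.8, -1.9]
opening: 0.0235
```

Request:
move_arm:
  deltas:
    - [[0,0,0,0.3,0],[0,0,0,0.3,0],[0,0,0,0.3,0],[0,0,0,0.3,0],[0,0,0,0.3,0],[0,0,0,0.3,0],[0,0,0,0.2,0],[0,0,0,0.2,0],[0,0,0,0,0],[0,0,0,0,0]]
  newtons: 50

```text
t: 9.72
tool_pos: [0.5253, 0.0523, 0.1347]
tool_rot: [0.0, 0.998, 0.068, 0.001]
contact_force: [-4.3, -2.6, 21.8]
opening: 0.0232
```

Run:
```python
from tf import *
st=robot.read_state();print(st['contact_force'],st['tool_pos']);snap('wrist','w7');go(.5248,.0523,.134)
tube('w7');snap('side','s7')
i=load('s7')['image'][140:280,190:350];cv2.imwrite('pics/s7c.png',cv2.resize(i,None,fx=4,fy=4,interpolation=cv2.INTER_CUBIC)[:,:,::-1])
```

```text
[-4.3399383  -2.62102511 21.78376678] [0.5252554  0.0522628  0.13473279]
cur [0.5253 0.0523 0.1347] yaw 0.136 tilt 0.11 delta cm [-0.05 -0.01  0.07] turn 0.001
[(np.int64(-50), np.int64(459)), (np.int64(-45), np.int64(1077)), (np.int64(-40), np.int64(2540)), (np.int64(-35), np.int64(708)), (np.int64(-30), np.int64(683)), (np.int64(-25), np.int64(535)), (np.int64(-20), np.int64(512)), (np.int64(-15), np.int64(484)), (np.int64(-10), np.int64(446)), (np.int64(-5), np.int64(409)), (np.int64(0), np.int64(361)), (np.int64(5), np.int64(347)), (np.int64(10), np.int64(235)), (np.int64(15), np.int64(172)), (np.int64(20), np.int64(116)), (np.int64(25), np.int64(116)), (np.int64(30), np.int64(101)), (np.int64(35), np.int64(93)), (np.int64(40), np.int64(102)), (np.int64(45), np.int64(843)), (np.int64(50), np.int64(1072)), (np.int64(55), np.int64(318)), (np.int64(60), np.int64(109)), (np.int64(65), np.int64(105)), (np.int64(70), np.int64(249)), (np.int64(75), np.int64(110)), (np.int64(80), np.int64(102)), (np.int64(85), np.int64(100)), (np.int64(90), np.int64(80)), (np.int64(95), np.int64(53)), (np.int64(100), np.int64(832)), (np.int64(105), np.int64(0)), (np.int64(110), np.int64(0)), (np.int64(115), np.int64(0))]
top z [-0.0408 -0.0404 -0.0397]
axis at TCP [-0.001   0.0002 -0.0078  0.0001] 0.00017 1699 foot offset [-0.0018  0.0002]
-0.037 -0.019 2326 [ 0.009   0.0003 -0.0286] [-0.0103 -0.0237 -0.037 ] [ 0.0122  0.0243 -0.019 ]
0.02 0.043 484 [0.0086 0.0002 0.0309] [ 0.0007 -0.0116  0.0203] [0.0114 0.012  0.043 ]
0.045 0.05 843 [0.0079 0.0003 0.0474] [-0.0072 -0.0172  0.045 ] [0.0168 0.0176 0.05  ]
0.052 0.056 1210 [0.0108 0.0005 0.0543] [-0.0077 -0.0238  0.0522] [0.0236 0.0248 0.056 ]
0.06 0.09 775 [0.0185 0.0002 0.0742] [ 0.0031 -0.0259  0.0601] [0.0257 0.0262 0.0899]
```

View pics/s7c.png

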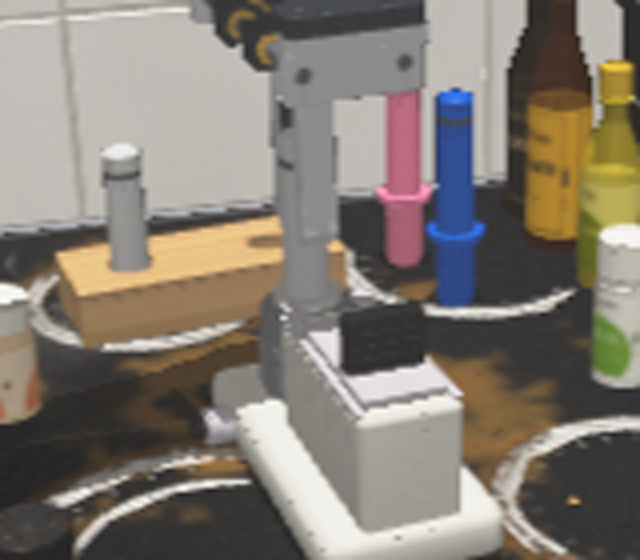

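The tube top is at about 175 mm, so it's within roughly 1 mm of home at 22 N. I'll press slightly more to see whether it has bottomed.

Request:
move_arm:
  deltas:
    - [[0,0,0,0.1,0],[0,0,0,0.1,0],[0,0,0,0,0],[0,0,0,0,0],[0,0,0,0,0],[0,0,0,0,0],[0,0,0,0,0],[0,0,0,0,0],[0,0,0,0,0],[0,0,0,0,0]]

```text
t: 10.65
tool_pos: [0.5262, 0.0524, 0.1343]
tool_rot: [0.0, 0.998, 0.068, 0.002]
contact_force: [-9.7, -4.2, 46.5]
opening: 0.0232
```

Run:
```python
from tf import *
snap('wrist','w8');tube('w8')
```

```text
[(np.int64(-50), np.int64(452)), (np.int64(-45), np.int64(1588)), (np.int64(-40), np.int64(2059)), (np.int64(-35), np.int64(697)), (np.int64(-30), np.int64(685)), (np.int64(-25), np.int64(540)), (np.int64(-20), np.int64(526)), (np.int64(-15), np.int64(468)), (np.int64(-10), np.int64(448)), (np.int64(-5), np.int64(405)), (np.int64(0), np.int64(362)), (np.int64(5), np.int64(339)), (np.int64(10), np.int64(233)), (np.int64(15), np.int64(168)), (np.int64(20), np.int64(122)), (np.int64(25), np.int64(111)), (np.int64(30), np.int64(100)), (np.int64(35), np.int64(102)), (np.int64(40), np.int64(92)), (np.int64(45), np.int64(818)), (np.int64(50), np.int64(1115)), (np.int64(55), np.int64(222)), (np.int64(60), np.int64(109)), (np.int64(65), np.int64(133)), (np.int64(70), np.int64(235)), (np.int64(75), np.int64(110)), (np.int64(80), np.int64(104)), (np.int64(85), np.int64(99)), (np.int64(90), np.int64(83)), (np.int64(95), np.int64(63)), (np.int64(100), np.int64(920)), (np.int64(105), np.int64(0)), (np.int64(110), np.int64(0)), (np.int64(115), np.int64(0))]
top z [-0.0411 -0.0408 -0.0401]
axis at TCP [-0.0014  0.0002 -0.0145 -0.0002] 0.00017 1700 foot offset [-0.0029  0.0002]
-0.037 -0.019 2329 [ 0.0089  0.0003 -0.0286] [-0.0075 -0.0237 -0.037 ] [ 0.0116  0.0242 -0.019 ]
0.02 0.043 490 [0.0079 0.0002 0.0309] [-0.0012 -0.0115  0.0201] [0.0106 0.0122 0.043 ]
0.045 0.05 818 [0.0073 0.0002 0.0471] [-0.008  -0.0172  0.045 ] [0.0162 0.0176 0.0499]
0.052 0.056 1188 [0.0103 0.0006 0.054 ] [-0.0074 -0.0237  0.0521] [0.0222 0.0249 0.056 ]
0.06 0.09 790 [0.0174 0.0001 0.074 ] [ 0.0018 -0.0259  0.06  ] [0.0248 0.0262 0.09  ]
```

The force rose to 46 N with no further descent, so the tube has bottomed. I'll relieve the force, then open.

Request:
move_arm:
  deltas:
    - [[0,-0.1,0,-0.1,0],[0,0,0,-0.1,0],[0,0,0,0,0],[0,0,0,0,0],[6,0,0,0,0],[6,0,0,0,0],[6,0,0,0,0],[6,0,0,0,0],[6,0,0,0,0],[6,0,0,0,0]]

```text
t: 11.53
tool_pos: [0.5233, 0.0521, 0.1333]
tool_rot: [-0.0, 0.998, 0.068, -0.0]
contact_force: [-0.7, -0.2, -0.1]
opening: 0.0587
```

Request:
move_arm:
  deltas:
    - [[6,0,0,0,0],[6,0,0,-0.5,0],[6,0,0,-1.0,0],[6,0,0,-1.5,0],[6,0,0,-1.5,0],[6,0,0,-1.5,0],[6,0,0,-1.5,0],[6,0,0,-1.5,0],[6,0,0,-1.0,0],[6,0,0,0,0]]

```text
t: 12.37
tool_pos: [0.5245, 0.0524, 0.2361]
tool_rot: [-0.0, 0.998, 0.068, 0.002]
contact_force: [-0.7, -0.1, 0.3]
opening: 0.06
```

Run:
```python
from h import *
robot.snapshot('top');snap('wrist','w9');go(.541,-.10,.235)
s=wcloud(load('w9'));w=cloud(s);p=w.reshape(-1,3);p=p[~np.isnan(p[:,0])]
d=np.hypot(p[:,0]-.524,p[:,1]-.052)
q=p[(d<.02)&(p[:,2]>.15)&(p[:,2]<.2)];print(len(q),q[:,2].max(),np.percentile(q[:,2],[50,90]),cv2.minEnclosingCircle(q[q[:,2]>.17][:,:2].astype('f4')*1000))
q=p[(d<.02)&(p[:,2]>.075)&(p[:,2]<.095)];print('shoulder z',np.histogram(q[:,2],8))
q=p[(np.hypot(p[:,0]-.539,p[:,1]+.062)<.03)&(p[:,2]>.12)&(p[:,2]<.13)];print('tab',cv2.minAreaRect(q[:,:2].astype('f4')*1000))
```

```text
cur [0.5235 0.0521 0.2336] yaw 0.136 tilt 0.03 delta cm [-0.32 15.3  -0.13] turn 0.001
1229 0.1767827060466257 [0.17391002 0.1751199 ] ((523.9698486328125, 52.075706481933594), 12.21117115020752)
shoulder z (array([123,  96,  10,  95, 366,  20,  13,  12]), array([0.07862287, 0.08066716, 0.08271146, 0.08475575, 0.08680004,
       0.08884433, 0.09088862, 0.09293291, 0.09497721]))
tab ((538.946533203125, -60.573204040527344), (39.209510803222656, 11.96767807006836), 7.349583625793457)
```

View pics/w9.png

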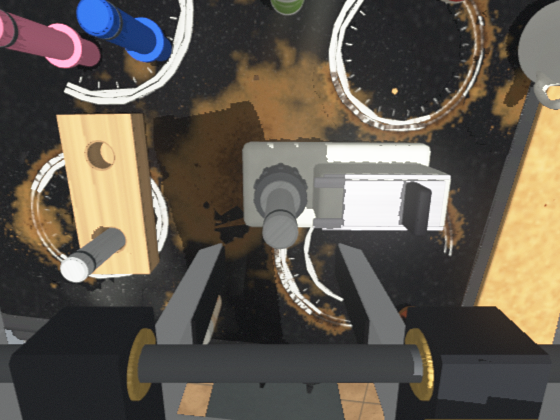

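The tube stands free with its top at 174 mm and shoulder top at 87 mm, centred within 1 mm, so it is home. Next I'll close the fingers and go behind the tab at (415,207).

Request:
move_arm:
  deltas:
    - [[0,0,1.0,0,0],[0,0,2.0,0,0],[0,0,2.0,0,0],[0,0,2.0,0,0],[0,0,2.0,0,0],[0,0,2.0,0,0],[0,0,2.0,0,0],[0,0,1.8,0,0],[0,0,0,0,0],[0,0,0,0,0]]
  newtons: 20

```text
t: 13.3
tool_pos: [0.5429, -0.0958, 0.2325]
tool_rot: [-0.0, 0.998, 0.067, -0.001]
contact_force: [-0.3, 0.7, 0.2]
opening: 0.0008
```

Run:
```python
from h import *
robot.snapshot('top');c=np.array([.524,.052])-.148*np.array([-.1346,.9909]);print(c);go(c[0],c[1],.123);print(robot.read_state()['opening'])
```

```text
[ 0.5439208 -0.0946532]
cur [ 0.5431 -0.0947  0.2327] yaw 0.135 tilt 0.08 delta cm [1.000e-01 1.000e-02 1.097e+01] turn 0.0
0.0002783543012026664
```

Request:
move_arm:
  deltas:
    - [[0,0,0,0.8,0],[0,0,0,1.5,0],[0,0,0,1.5,0],[0,0,0,1.5,0],[0,0,0,1.5,0],[0,0,0,1.5,0],[0,0,0,1.5,0],[0,0,0,1.1,0],[0,0,0,0,0],[0,0,0,0,0]]

```text
t: 14.18
tool_pos: [0.5432, -0.0939, 0.124]
tool_rot: [-0.0, 0.998, 0.068, -0.001]
contact_force: [0.7, -0.6, 0.8]
opening: 0.0004
```

Request:
move_arm:
  deltas:
    - [[0,0,-0.5,0,0],[0,0,-0.5,0,0],[0,0,-0.5,0,0],[0,0,-0.5,0,0],[0,0,-0.5,0,0],[0,0,-0.5,0,0],[0,0,-0.5,0,0],[0,0,-0.5,0,0],[0,0,-0.2,0,0],[0,0,0,0,0]]

```text
t: 15.02
tool_pos: [0.5377, -0.0521, 0.1244]
tool_rot: [-0.0, 0.998, 0.068, -0.0]
contact_force: [0.0, 1.0, -0.5]
opening: 0.0002
```

Run:
```python
from h import *
c=np.array([.524,.052])-.0945*np.array([-.1346,.9909]);go(c[0],c[1],.123);snap('top','t10');snap('wrist','w10');go(c[0],c[1],.123);print(robot.read_state()['contact_force'])
```

```text
cur [ 0.5377 -0.0521  0.1244] yaw 0.137 tilt 0.03 delta cm [ 0.05 -1.05  0.14] turn 0.002
cur [ 0.5376 -0.0527  0.1243] yaw 0.136 tilt 0.03 delta cm [ 0.06 -1.11  0.13] turn 0.001
[-0.65816055  0.29827098  1.23457354]
```

View pics/w10.png

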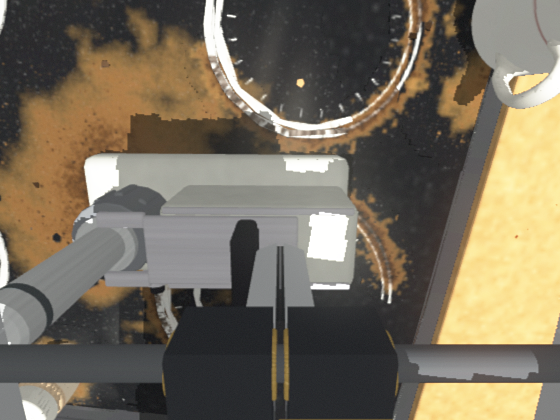

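The tab at (245,245) is moving ahead of the fingers and the fork's prongs are passing on both sides of the tube. I'll push the rest of the way.

Request:
move_arm:
  deltas:
    - [[0,0,-0.3,0,0],[0,0,-0.3,0,0],[0,0,-0.2,0,0],[0,0,-0.15,0,0],[0,0,-0.1,0,0],[0,0,-0.05,0,0],[0,0,0,0,0],[0,0,0,0,0],[0,0,0,0,0],[0,0,0,0,0]]

```text
t: 15.95
tool_pos: [0.5365, -0.0419, 0.1246]
tool_rot: [-0.0, 0.998, 0.068, 0.0]
contact_force: [0.3, 0.5, 1.2]
opening: 0.0006
```

```bash
cat > tab.py <<'E'
from h import *
def tab(n):
    s=load(n); s=wcloud(s) if 'hand_eye' in s else s
    w=cloud(s);p=w.reshape(-1,3);p=p[~np.isnan(p[:,0])]
    l=(p[:,:2]-[.524,.052])@np.array([[.9909,-.1346],[.1346,.9909]])
    m=(abs(l[:,0])<.025)&(l[:,1]<-.05)&(l[:,1]>-.13)&(p[:,2]>.119)&(p[:,2]<.129);print(n,m.sum(),'tab local',l[m].mean(0),l[m].min(0),l[m].max(0))
E
python3 - <<'E'
from tab import *
c=np.array([.524,.052])-.0945*np.array([-.1346,.9909]);snap('wrist','w11');snap('side','s11');go(c[0],c[1],.123);print(robot.read_state()['contact_force'])
tab('w11');tab('s11')
E
```

```text
cur [ 0.5364 -0.0419  0.1246] yaw 0.136 tilt 0.01 delta cm [ 0.03 -0.02  0.16] turn 0.001
[-0.28170107 -0.44444194  0.38169753]
w11 1871 tab local [ 0.00507105 -0.0802284 ] [-0.01840736 -0.10732421] [ 0.01970989 -0.07039145]
s11 103 tab local [-0.00780665 -0.09449111] [-0.02144295 -0.10861868] [ 0.00871894 -0.07106601]
```

Request:
move_arm:
  deltas:
    - [[0,0,-0.1,0,0],[0,0,-0.1,0,0],[0,0,-0.05,0,0],[0,0,0,0,0],[0,0,0,0,0],[0,0,0,0,0],[0,0,0,0,0],[0,0,0,0,0],[0,0,0,0,0],[0,0,0,0,0]]

```text
t: 16.88
tool_pos: [0.5363, -0.0415, 0.1246]
tool_rot: [0.001, 0.998, 0.067, 0.0]
contact_force: [3.2, -10.6, -1.0]
opening: 0.0007
```

The clip is on its end stop: 11 N with no further motion. I'll back off and lift away.

Request:
move_arm:
  deltas:
    - [[0,0,0.5,0,0],[0,0,1.0,0,0],[0,0,1.0,0,0],[0,0,0,-1.0,0],[0,0,0,-2.0,0],[0,0,0,-2.0,0],[0,0,0,-2.0,0],[0,0,0,-2.0,0],[0,0,0,-1.0,0],[0,0,0,0,0]]

```text
t: 17.72
tool_pos: [0.5405, -0.0643, 0.2271]
tool_rot: [0.0, 0.998, 0.068, 0.002]
contact_force: [-0.3, -0.2, -0.2]
opening: 0.0004
```

Request:
move_arm:
  deltas:
    - [[0,-1,1,0,0],[0,-2,2,0,0],[0,-2,2,0,0],[0,-2,2,0,0],[0,-1,2,0,0],[0,0,0,0,0],[0,0,0,0,0],[0,0,0,0,0],[0,0,0,0,0],[0,0,0,0,0]]

```text
t: 18.55
tool_pos: [0.4727, -0.1633, 0.2242]
tool_rot: [-0.0, 0.998, 0.069, -0.0]
contact_force: [0.0, -0.6, -0.0]
opening: 0.0003
```

Run:
```python
from tab import *
snap('wrist','w12');snap('side','s12');snap('top','t12')
for n in('w12','s12','t12'): tab(n)
for n in ('w12','t12'):
    s=load(n);s=wcloud(s) if 'hand_eye' in s else s
    p=cloud(s).reshape(-1,3);p=p[~np.isnan(p[:,0])]
    for c,lo,hi in(((.524,.052),.165,.185),((.4445,.2225),.108,.122)):
        q=p[(np.hypot(p[:,0]-c[0],p[:,1]-c[1])<.03)&(p[:,2]>lo)&(p[:,2]<hi)]
        if len(q): print(n,c,np.median(q,0).round(4),len(q))
st=robot.read_state();print(st['t'],st['tool_pos'],st['contact_force'],abs(st['qvel']).max())
```

```text
w12 1112 tab local [-0.00034361 -0.07801028] [-0.02048182 -0.0837503 ] [ 0.01902761 -0.07040322]
s12 101 tab local [-0.00284335 -0.07925172] [-0.02102996 -0.08381013] [ 0.0172685  -0.07209161]
t12 100 tab local [-0.00103073 -0.07703504] [-0.02002413 -0.08381941] [ 0.01945057 -0.07100364]
t12 (0.524, 0.052) [0.5237 0.0511 0.1743] 109
t12 (0.4445, 0.2225) [0.4454 0.2216 0.1155] 99
18.7 [ 0.4724836  -0.16373605  0.22436308] [-0.83926772 -0.28246508  0.08058046] 0.003546165491906228
```

View pics/w12.png

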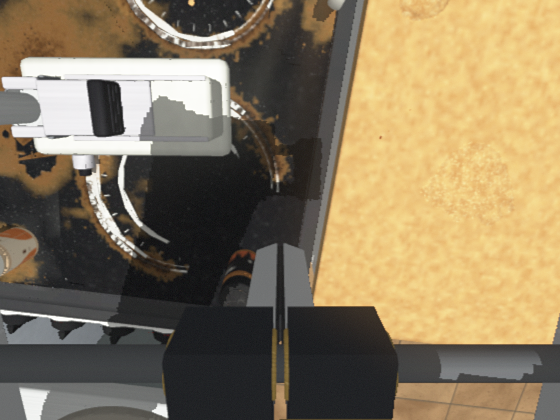

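View pics/s12.png

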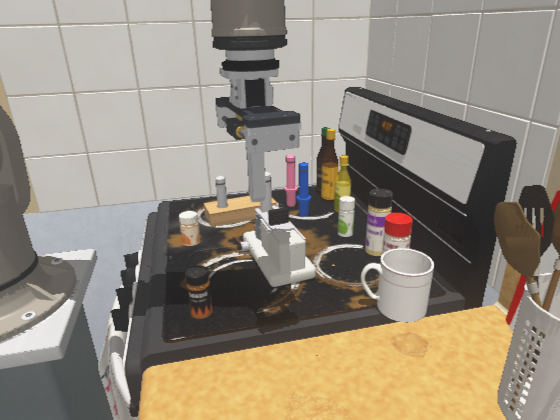

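The clip is shut: the tab's edges are 70 to 84 mm from the collar's axis, so its centre is at about 77 mm. The tube is in the collar, and the plain tube and jars stand where they were. The arm is clear, so I'll hand in.

```bash
python3 -c "
from bench import robot
print(robot.finish_job())"
```

```text
the job is handed in; nothing more can be done
None
```

The filter tube is fully home in the grey collar and the locking clip is shut over its shoulder. I handed the job in at about 18.7 s of the 51 s allowed.

- **Tube:** I gripped it above the shoulder and pushed it past the seal until it bottomed. Wrist force rose to 46 N with no further descent, below the 120 N limit. After letting go, its top measured 174 mm (target 174 mm) and its axis was within about 1 mm of the collar's.
- **Clip:** I pushed the tab with closed fingers until it met its end stop at about 11 N. The tab's centre is about 77 mm from the collar axis, which is roughly 41 mm of the 42 mm travel.
- **Everything else:** The plain tube is within about 1 mm of where it started. The mug and jars looked undisturbed in the last pictures, though I did not measure them. The arm was clear and at rest when I handed in.

The cameras agreed with each other to about 1–3 mm throughout. No final check failed, though the hand-in reports no verdict.

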